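# Shut the watch case for the night

## Task

Shut the watch display case on the shop counter: push both of its drawers fully home, and push its open lid down, gently and without a slam, until it lies flat on the case, in whichever order you like. Just push with the fingertips: nothing is to be pinched, lifted or pulled further open, and on the lid push only on the wooden frame, so as to leave no finger marks on the glass. Leave the watches in the case and the things standing round it where they are.

Things in the scene. Friction and masses are not known exactly. Their poses are not given: they have to be found in the camera images.
- case: Wooden watch case, 320 mm wide (its y), 160 deep (its x), 116 high with the lid shut; fixed. Origin on the table under its centre; its x axis points from the front (drawers) to the back (lid hinge), z up. Below: two drawers side by side; above them an open tray of ten watch slots (rim 100 mm above the table), then the lid.
- drawer_left (a joint): How far the drawer at the case's +y half stands open, m: 0 fully home, grows as it comes out to the front (case -x); it starts 0.02 to 0.065 open and stops at 0.095. It slides stiffly (about 1.5 N), does not spring back and stays where it is left; at 0 it meets a hard stop.
- drawer_right (a joint): The same for the drawer at the case's -y half.
- drawer_left_front (a point): Centre of the outer face of the left drawer's front panel, 31 mm above the table; moves with the drawer. The panel is 156 mm wide, 44 mm high (9 to 53 mm above the table) and 16 mm thick, with a thin flush brass plate and no knob; it can be pushed anywhere. Home, this face lies 96 mm in front of the case's centre, and 79.5 mm to the side of it.
- drawer_right_front (a point): The same for the right drawer.
- lid (a joint): Opening angle of the lid, rad: 0 shut flat on the case, grows as it swings up and back about its rear edge; it starts at 0.7 to 1.1. Its stiff friction hinge holds it at any angle: it takes about 1 to 5 N at the front rail to push it down.
- lid_hinge (a point): Middle of the lid's hinge line, which runs along the case's y at the lower rear edge of the lid: 80 mm behind the case's centre, 100 mm above the table.
- lid_rail (a point): Middle of the outer face of the lid's wooden front rail, 142 mm from the hinge line, 16 mm above the lid's underside; moves with the lid; z points out of that face, x from the lid's front edge to the hinge. Lid 320 mm wide, 160 hinge to front edge, 16 thick. The front rail spans 124 to 160 mm from the hinge line, all 320 mm wide; rear rail 24 mm broad, side rails 28.
- watch_a: Wristwatch on a pale pillow (54 x 42 x 34 mm high), loose in one of the ten slots of the open case, its top 5 mm below the lid's underside when that is shut; origin under its centre. Leave it in place. Round, cream dial, brown strap.
- watch_b: Wristwatch on a pale pillow (54 x 42 x 34 mm high), loose in one of the ten slots of the open case, its top 5 mm below the lid's underside when that is shut; origin under its centre. Leave it in place. Round, dark dial, black strap.
- watch_c: Wristwatch on a pale pillow (54 x 42 x 34 mm high), loose in one of the ten slots of the open case, its top 5 mm below the lid's underside when that is shut; origin under its centre. Leave it in place. Square, cream dial, brown strap.
- watch_d: Wristwatch on a pale pillow (54 x 42 x 34 mm high), loose in one of the ten slots of the open case, its top 5 mm below the lid's underside when that is shut; origin under its centre. Leave it in place. Round, dark dial, steel strap.
- candlestick: Brass candlestick, 90 mm foot, 168 mm high, standing beside the case; origin under its centre. Leave it in place.
- teacup: Blue china mug, 80 mm across, 65 mm high, beside the case; origin under its centre. Leave it in place.
- tin: Round pale tin with a lid, 87 mm across, 141 mm high with its knob, beside the case; origin under its centre. Leave it in place.
- ring_box: Dark red ring box, 56 x 56 x 44 mm high, beside the case; origin under its centre. Leave it in place.
- lid_glass (a point): Centre of the outer face of the lid's glass pane, which is not to be touched: 74 mm from the hinge line; the pane spans 24 to 124 mm from the hinge line and 264 mm across, let into the frame 5 mm below the frame's outer face; moves with the lid.

How it is judged:
By the outcome, as a careful person would: the job done as asked, in the order asked, and still so for the second after the job is handed in, with the robot touching nothing.
It also fails if it takes over 58 s, if anything falls off the work surface, if the arm or the gripper's body presses on something with over 40 N, if the wrist force passes 120 N, or if a joint passes its speed limit or range.

## Robot

A 6-joint arm with a two-finger parallel gripper is mounted at the origin on the work surface. World frame = base frame: x ahead of the robot, y to its left, z up, the work surface at z = 0. Lengths are in mm, angles in rad, forces in N, time in s.
With the tool pointing down it reaches from about 400 to 925 mm from the base axis. Payload 12.5 kg.
Tool frame: the origin (TCP) lies midway between the tips of the shut fingers; the grasp point (between the pads) lies 19 mm behind it (env.tcp_to_grasp is the distance from the TCP to the grasp point, in mm); z points along the fingers, y is the line along which they close (so a half turn about z gives the same grasp; the last joint's range is limited). The gripper opens to 95 mm and grips with 3 to 60 N. Pads are 20 mm wide; open, the fingers measure 119 mm over their backs; the gripper's body (75 mm by 180 mm) begins 59 mm behind the grasp point.
Start: joints at [1.001, 0.491, 1.559, -0, 1.092, -0.106], TCP at [279.581, 559, 214.661] pointing down, gripper open.
Joint ranges: [-3.1, 3.1], [-0.84, 2.19], [0.05, 2.79], [-1.13, 4.28], [0.06, 2.93], [-2.69, 2.69]. Speed limits (rad/s): [2.22, 2.22, 2.79, 3.14, 3.14, 3.14].

## Interface

Orientations are given as [roll, pitch, yaw] about the fixed x, y, z axes, in that order (R = Rz(yaw) Ry(pitch) Rx(roll)).
In Python, from cell import env gives the robot as it stands. The module is installed in compiled form; this text tells all that it offers.
- The arm moves only by the tool step_arm, never from a script. Its argument "plan" is a list that holds one entry, the list of rows, each a list of 5 numbers: the shift along the tool's x, y, z in mm, then the turn about the tool's z in degrees, then the opening, from -1 (shut) to 1 (fully open). A call has 1 to 8 rows; each row is the pose to reach, as a shift and turn from the pose commanded when the call began, along the tool's axes at that moment; what a row does not reach only later rows make up. A row lasts 1/12 s, in which the tool goes at most 41.7 mm and 7.16 degrees, less where a joint would pass 70% of its speed; a pose out of reach is approached as far as the arm can. A call with a gripper value outside its range is refused whole. The fingers move at their own pace and stop on an object; the grip force is fixed at half the most. Time passes only in rows, so rows that repeat a pose let the fingers close. It gives the time, the measured TCP pose, the force, the opening and the grip force at its end, in the units of the state.
- env.state(): the state, without advancing time (a new reading comes with each control period).
- env.read_camera(name): name is "scene" or "side" or "wrist"; returns the picture (420x560x3 uint8, blue, green, red); there is no depth.
- env.get_calibration(name): a dict with "K" (3x3 intrinsics, pixels), "extrinsics" (4x4, takes a point from world to camera coordinates). Camera axes: x right, y up, looking along -z (the intrinsics and any distortion apply to the point x, -y, -z); pixel columns grow to the right and rows downward; lengths in mm; the calibration is good to about 2 mm. A picture is of the moment at which its call begins: read the wrist's pose just before it. get_calibration takes no time and is no camera call; for the wrist camera it gives the pose at the moment of the call.
- env.job_done(): hands the job in; it is judged then, once.
The state is a dict: "t": time; "joints": joint angles; "qvel": joint speeds; "tau": joint torques, N m; "eef_pos": TCP position; "tcp_rot": TCP orientation; "ft_force": force on the tool from outside, world axes, zero at the start; "moment": the same for the moment, N m; "opening": opening from 0.0 (shut) to 1.0 (fully open); "grip_force": force on a finger pad.
Only numpy, scipy, OpenCV 4.12 (cv2) and the standard library are available. Lean on these libraries where they do the work, as an engineer would, in place of code of your own. Each camera call takes 0.05 s, during which the arm holds its last target. There are 200 camera calls.

## Working session

There is one attempt and no reset: what is moved stays moved. The work goes in short steps, Python scripts to look and compute and a tool call to move; the robot and the scene stay as the last step left them, time stands still between calls to the robot, and variables do not carry over. Pictures are saved under pics/ and viewed, at most 10 in all, crops included, and the job is handed in when it is done.

Besides the shell and the picture viewer there is one more tool, called after "Request:" by a JSON object that holds its "api" and its "payload". step_arm: Moves the arm, as the interface text tells. Its arguments: {"type":"object","properties":{"plan":{"type":"array"}},"required":["plan"]}

```bash
mkdir -p pics; python3 - <<'E'
from cell import env
import cv2,numpy as np
for n in("scene","side"):
    cv2.imwrite(f"pics/{n}0.png",cv2.resize(env.read_camera(n),(800,600)))
    c=env.get_calibration(n);print(n,c["K"],np.round(c["extrinsics"],3),[k for k in c])
s=env.state();print(s)
E
```

```text
scene [[429.53056816   0.         282.48322099]
 [  0.         429.53056816 212.90459602]
 [  0.           0.           1.        ]] [[-9.61000e-01 -2.78000e-01 -0.00000e+00  5.77117e+02]
 [ 2.24000e-01 -7.76000e-01  5.90000e-01 -1.65461e+02]
 [-1.64000e-01  5.67000e-01  8.07000e-01 -9.15008e+02]
 [ 0.00000e+00  0.00000e+00  0.00000e+00  1.00000e+00]] ['K', 'extrinsics']
side [[482.43182826   0.         280.76210696]
 [  0.         482.43182826 214.4226679 ]
 [  0.           0.           1.        ]] [[ 9.980000e-01 -6.800000e-02  1.500000e-02 -5.589730e+02]
 [ 2.700000e-02  5.720000e-01  8.190000e-01 -1.011400e+02]
 [-6.500000e-02 -8.170000e-01  5.730000e-01 -1.165541e+03]
 [ 0.000000e+00  0.000000e+00  0.000000e+00  1.000000e+00]] ['K', 'extrinsics']
{'t': 0.1, 'joints': array([ 1.00140201e+00,  4.91498839e-01,  1.55939866e+00, -2.85225079e-05,
        1.09168192e+00, -1.05576919e-01]), 'qvel': array([-0.00098357, -0.00097653, -0.00198854,  0.00037099,  0.0001576 ,
        0.00068124]), 'tau': array([ 1.96775130e-03, -6.13632131e+01, -2.58602500e+01,  6.93828450e-02,
        4.71346546e-02, -6.53179723e-05]), 'eef_pos': array([279.45944415, 558.80038008, 214.11695855]), 'tcp_rot': array([-3.14060872e+00, -7.88289907e-05,  2.67778838e+00]), 'ft_force': array([-0.45084552, -0.31402167,  0.5694064 ]), 'moment': array([0.04841794, 0.02257826, 0.02154133]), 'grip_force': 0.0, 'opening': 1.0024843095169467}
```

View pics/scene0.png

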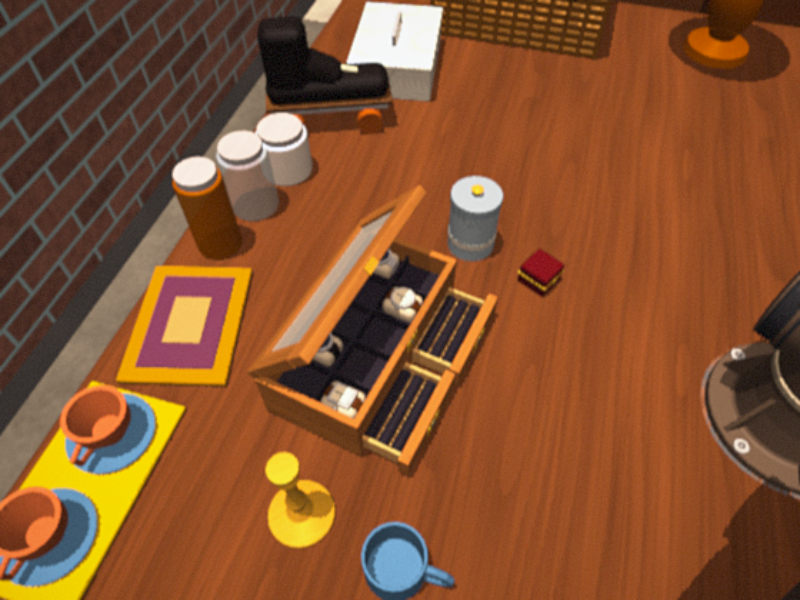

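View pics/side0.png

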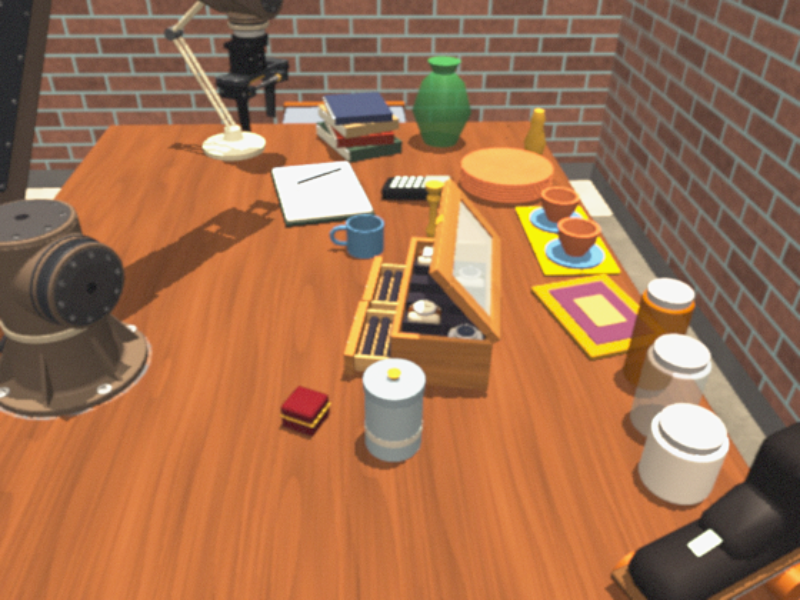

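The scene view shows the case at about (260-495, 190-465), both drawers partly open and the lid open. The tin is near (475,215), ring box (541,272), candlestick (300,510) and mug (397,560). I'll enlarge both views of the case.

```bash
python3 - <<'E'
import cv2
from cell import env
a=env.read_camera("scene")[125:335,170:380-25]; b=env.read_camera("side")[120:280,230:360]
cv2.imwrite("pics/sc1.png",cv2.resize(a[:200],None,fx=3,fy=3,interpolation=cv2.INTER_CUBIC))
cv2.imwrite("pics/si1.png",cv2.resize(b[:150],None,fx=4,fy=4,interpolation=cv2.INTER_CUBIC))
E
```

```text
(no output)
```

View pics/sc1.png

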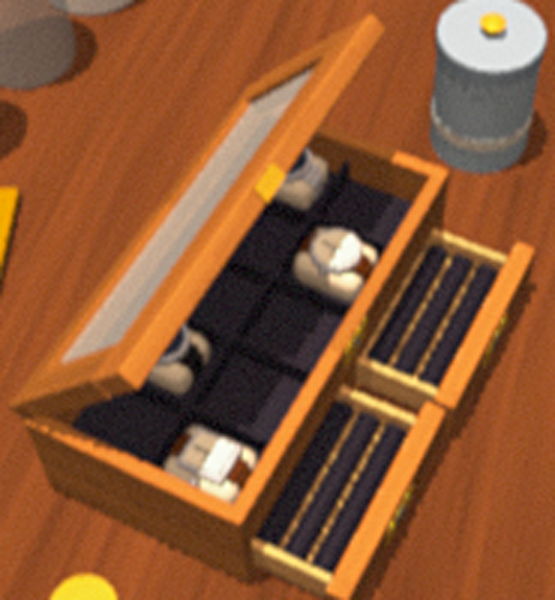

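View pics/si1.png

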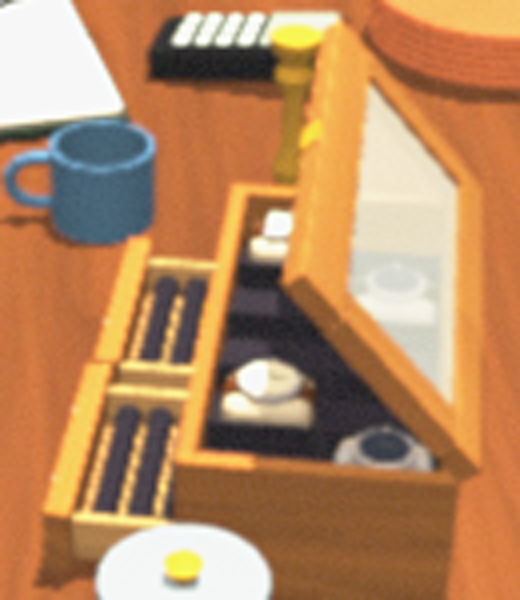

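```bash
cat >m.py <<'E'
import numpy as np,cv2
from cell import env
from scipy.optimize import least_squares
def proj(n,P):
    c=env.get_calibration(n);E=c["extrinsics"];p=np.atleast_2d(P)@E[:3,:3].T+E[:3,3]
    return np.c_[c["K"][0,0]*p[:,0]/-p[:,2]+c["K"][0,2],c["K"][1,1]*-p[:,1]/-p[:,2]+c["K"][1,2]]
def W(q,P):
    P=np.atleast_2d(P).astype(float);c,s=np.cos(q[2]),np.sin(q[2])
    return np.c_[q[0]+c*P[:,0]-s*P[:,1],q[1]+s*P[:,0]+c*P[:,1],P[:,2]]
def lid(a,d,y,h): return [80-d*np.cos(a)+h*np.sin(a),y,100+d*np.sin(a)+h*np.cos(a)]
sc=lambda x,y:(170+x/3-.33,125+y/3-.33)
si=lambda x,y:(230+x/4-.37,120+y/4-.37)
def obs(q):
    L,R=-96-q[3],-96-q[4]
    return [("scene",[-80,160,100],sc(238,517)),("scene",[-80,-160,100],sc(446,171)),
    ("scene",[L,157.5,53],sc(349,597)),("scene",[L,1.5,53],sc(443,406)),("scene",[R,1.5,53],sc(453,404)),("scene",[R,-157.5,53],sc(533,246)),
    ("side",[-80,-160,100],si(177,460)),("side",[-80,160,100],si(231,186)),
    ("side",[R,-157.5,53],si(47,514)),("side",[R,1.5,53],si(84,362)),("side",[L,1.5,53],si(96,360)),("side",[L,157.5,53],si(132,238)),
    ("scene",lid(q[5],160,-160,0),sc(382,22)),("scene",lid(q[5],160,160,0),sc(135,387)),("side",lid(q[5],160,-160,0),si(288,286))]
def res(q): return np.concatenate([(proj(n,W(q,P))[0]-o) for n,P,o in obs(q)])
def fit(): return least_squares(res,[600,50,0,40,40,.9],x_scale=[10,10,.1,10,10,.1],loss="soft_l1")
E
python3 - <<'E'
from m import *
r=fit();q=r.x;print(np.round(q,3));print(np.round(r.fun.reshape(-1,2),1) if len(r.fun)==30 else 0)
for n in("scene","side"):
    E=env.get_calibration(n)["extrinsics"];print(n,-E[:3,:3].T@E[:3,3])
print("hinge",W(q,[80,0,100]),"rail",W(q,lid(q[5],142,0,16)),"railfront",W(q,lid(q[5],160,0,8)))
ims=[]
for n,x0,y0,f in(("scene",170,115,4),("side",230,110,4)):
    im=env.read_camera(n)[y0:y0+150,x0:x0+(100 if 0 else 190)] if n=="scene" else env.read_camera(n)[y0:y0+150,x0:x0+130]
    if n=="scene": im=env.read_camera(n)[y0:y0+220,x0:x0+190]
    im=cv2.resize(im,None,fx=f*.66 if n=="scene" else f,fy=f*.66 if n=="scene" else f,interpolation=cv2.INTER_CUBIC);k=f*.66 if n=="scene" else f
    def poly(Ps,col):
        p=(proj(n,W(q,Ps))-[x0,y0]+.5)*k; cv2.polylines(im,[p.round().astype(int)],True,col,1)
    poly([[-80,-160,100],[-80,160,100],[80,160,100],[80,-160,100]],(0,255,0))
    poly([[-80,-160,0],[-80,160,0],[80,160,0],[80,-160,0]],(0,255,0))
    for h,c in((0,(255,255,0)),(16,(255,0,255))):
        poly([lid(q[5],0,-160,h),lid(q[5],160,-160,h),lid(q[5],160,160,h),lid(q[5],0,160,h)],c)
        poly([lid(q[5],24,-132,h),lid(q[5],124,-132,h),lid(q[5],124,132,h),lid(q[5],24,132,h)],c)
    for d,s in((q[3],1),(q[4],-1)):
        poly([[-96-d,s*1.5,53],[-96-d,s*157.5,53],[-96-d,s*157.5,9],[-96-d,s*1.5,9]],(255,0,0))
    ims.append(im)
h=max(i.shape[0] for i in ims)
out=np.hstack([cv2.copyMakeBorder(i,0,h-i.shape[0],0,0,0) for i in ims]);print(out.shape)
cv2.imwrite("pics/ov.png",out[:600,:] if out.shape[1]<=800 else cv2.resize(out,(800,int(out.shape[0]*800/out.shape[1]))))
# neighbours (centre tops) scene crop/resized pixel -> world at height
def back(n,u,v,z):
    c=env.get_calibration(n);E=c["extrinsics"];C=-E[:3,:3].T@E[:3,3]
    d=E[:3,:3].T@np.array([(u-c["K"][0,2])/c["K"][0,0],-(v-c["K"][1,2])/c["K"][1,1],-1]);return C+d*(z-C[2])/d[2]
for nm,u,v,z in(("tin",478,190,141),("ring",542,265,44),("candle",283,468,168),("cup",397,545,65)):
    print(nm,back("scene",u*.7,v*.7,z).round())
E
```

```text
[ 6.45465e+02  6.85540e+01 -1.77000e-01  5.61170e+01  6.16250e+01
  8.72000e-01]
[[ 0.5  2. ]
 [-0.  -0.9]
 [-1.   0.4]
 [ 0.4 -0.2]
 [-0.5  1.5]
 [ 0.4 -0.3]
 [ 0.2  1.1]
 [ 0.4  0.1]
 [-0.6  0.4]
 [ 0.9 -0.1]
 [ 0.   0.6]
 [-0.5  0.3]
 [-0.3  0.5]
 [ 0.1 -0.4]
 [-0.   0.1]]
scene [441.48266955 550.51649301 836.48405801]
side [ 485.0484664  -932.57094825  759.08144996]
hinge [[724.21979775  54.49548527 100.        ]] rail [[646.33638586  68.39814    218.99953926]] railfront [[628.90644822  71.50948809 227.63184991]]
(600, 1022, 3)
tin [ 530. -192.  141.]
ring [ 402. -149.   44.]
candle [644. 339. 168.]
cup [506. 358.  65.]
```

View pics/ov.png

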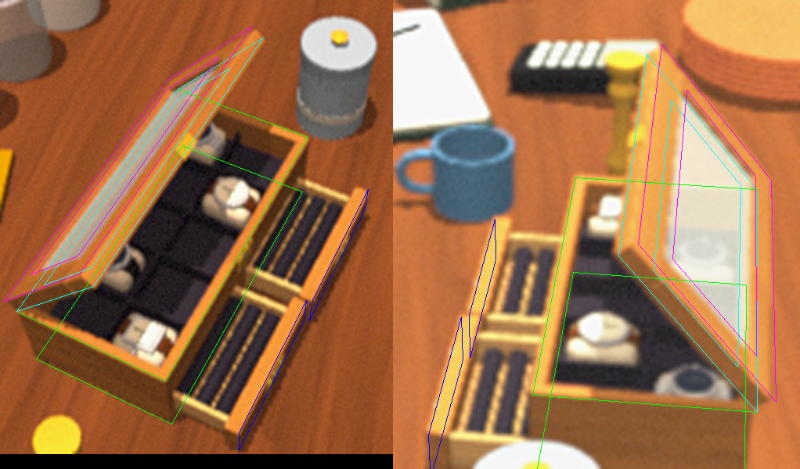

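The overlay fits well, to within about 2 px. The case is at (645.5, 68.6) with yaw -0.177, the drawers are open 56 and 62 mm, and the lid angle is 0.872 rad. I'll align the tool with the case and push both drawers at once with the spread fingers, one on each panel.

Request:
{"api": "step_arm", "payload": {"plan": [[[-30,-28,0,-2,1],[-60,-56,0,-4.5,1],[-90,-84,0,-7,1],[-120,-112,0,-9.5,1],[-150,-140,0,-12,1],[-180,-168,0,-14.5,1],[-210,-196,0,-16.4,1],[-240,-224,0,-16.4,1]]]}}

```text
t: 1.02
eef_pos: [394.3, 249.5, 214.9]
tcp_rot: [3.141, 0.0, 2.966]
ft_force: [1.2, 1.0, 0.3]
opening: 1.001
grip_force: 0.0
```

Request:
{"api": "step_arm", "payload": {"plan": [[[-20,-34,10,0,1],[-40,-67,40,0,1],[-60,-100,70,0,1],[-79,-134,100,0,1],[-79,-134,130,0,1],[-79,-134,160,0,1],[-79,-134,180,0,1],[-79,-134,180,0,1]]]}}

```text
t: 1.68
eef_pos: [446.7, 104.8, 31.5]
tcp_rot: [-3.14, -0.006, 2.963]
ft_force: [-0.9, 1.0, 0.6]
opening: 1.001
grip_force: 0.0
```

Request:
{"api": "step_arm", "payload": {"plan": [[[-15,0,-3,0,1],[-25,0,-3,0,1],[-33,0,-3,0,1],[-41,0,-3,0,1],[-49,0,-3,0,1],[-57,0,-3,0,1],[-65,0,-3,0,1],[-73,0,-3,0,1]]]}}

```text
t: 2.35
eef_pos: [520.5, 92.5, 37.8]
tcp_rot: [3.142, -0.0, 2.964]
ft_force: [-3.9, 1.3, 2.7]
opening: 0.998
grip_force: 1.8
```

Request:
{"api": "step_arm", "payload": {"plan": [[[-3,0,0,0,1],[-6,0,0,0,1],[-9,0,0,0,1],[-11,0,0,0,1],[-13,0,0,0,1],[-15,0,0,0,1],[-16,0,0,0,1],[-16,0,0,0,1]]]}}

```text
t: 3.02
eef_pos: [535.9, 89.7, 37.6]
tcp_rot: [3.142, 0.0, 2.964]
ft_force: [-2.4, -1.3, -0.1]
opening: 0.999
grip_force: 0.7
```

Request:
{"api": "step_arm", "payload": {"plan": [[[-1,0,0,0,1],[-2,0,0,0,1],[-3,0,0,0,1],[-4,0,0,0,1],[-4,0,0,0,1],[-4,0,0,0,1]]]}}

```text
t: 3.52
eef_pos: [538.0, 89.3, 37.5]
tcp_rot: [-3.141, -0.004, 2.963]
ft_force: [-10.5, 1.0, 5.4]
opening: 1.002
grip_force: 5.0
```

Request:
{"api": "step_arm", "payload": {"plan": [[[-0.5,0,0,0,1],[-1,0,0,0,1],[-1.5,0,0,0,1],[-2,0,0,0,1],[-2,0,0,0,1],[-2,0,0,0,1]]]}}

```text
t: 4.02
eef_pos: [538.1, 89.2, 37.4]
tcp_rot: [-3.141, -0.008, 2.962]
ft_force: [-18.2, 4.2, 10.9]
opening: 1.004
grip_force: 9.0
```

Request:
{"api": "step_arm", "payload": {"plan": [[[-1,0,0,0,1],[-2,0,0,0,1],[-2,0,0,0,1],[-2,0,0,0,1]]]}}

```text
t: 4.35
eef_pos: [538.2, 89.2, 37.4]
tcp_rot: [-3.14, -0.012, 2.962]
ft_force: [-26.3, 6.1, 16.8]
opening: 1.003
grip_force: 13.1
```

```bash
python3 - <<'E'
import cv2
from cell import env
s=env.state();print(s["eef_pos"],s["ft_force"],s["moment"])
a=env.read_camera("scene")[150:330,230:370]; b=env.read_camera("side")[150:285,230:320]
a=cv2.resize(a,None,fx=3.3,fy=3.3,interpolation=cv2.INTER_CUBIC)[:594,:440];b=cv2.resize(b,None,fx=4,fy=4,interpolation=cv2.INTER_CUBIC)
import numpy as np
b=cv2.copyMakeBorder(b,0,594-b.shape[0],0,0,0);cv2.imwrite("pics/d2.png",np.hstack([a,b]))
E
```

```text
[538.20267187  89.16710392  37.3915704 ] [-26.27847223   6.11296474  16.80581454] [ 0.51516392  4.56261518 -1.16156291]
```

View pics/d2.png

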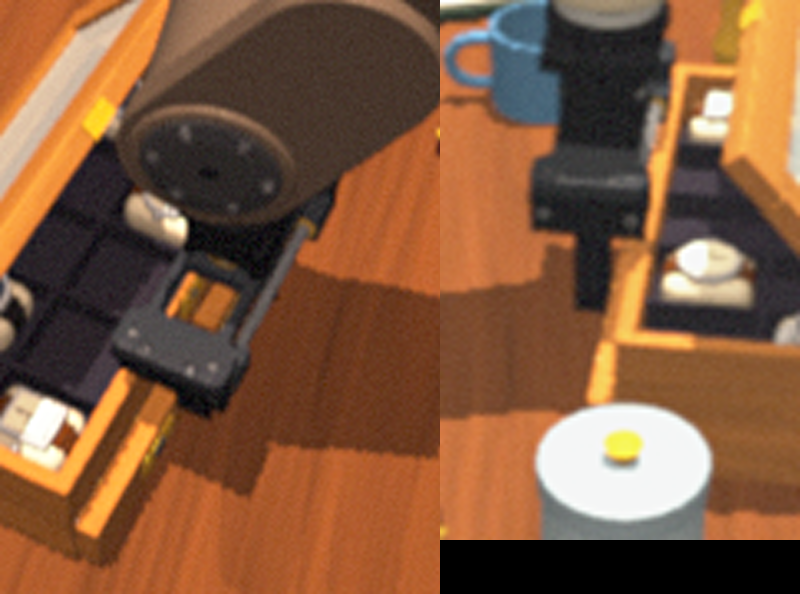

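Both drawers look home. I'll back off and check this numerically without the gripper in the way.

Request:
{"api": "step_arm", "payload": {"plan": [[[20,0,0,0,1],[40,0,-10,0,1],[60,0,-40,0,1],[80,0,-80,0,1],[80,0,-120,0,1],[80,0,-160,0,1],[80,0,-200,0,1],[80,0,-230,0,1]]]}}

```text
t: 5.12
eef_pos: [465.6, 102.6, 271.6]
tcp_rot: [3.14, 0.005, 2.964]
ft_force: [0.2, 0.2, -0.5]
opening: 0.998
grip_force: 0.0
```

```bash
python3 - <<'E'
from m import *
q=[645.465,68.554,-.177]
ims=[]
for n,x0,y0,w,h,k in(("scene",230,170,110,145,4),("side",250,160,80,120,4)):
    im=cv2.resize(env.read_camera(n)[y0:y0+h,x0:x0+w],None,fx=k,fy=k,interpolation=cv2.INTER_CUBIC)
    for d,c in((0,(255,0,0)),(5,(0,255,255))):
      p=(proj(n,W(q,[[-96-d,-157.5,53],[-96-d,157.5,53]]))-[x0,y0]+.5)*k; cv2.polylines(im,[p.round().astype(int)],True,c,1);print(n,d,p.round())
    ims.append(cv2.copyMakeBorder(im,0,600-im.shape[0],0,0,0))
cv2.imwrite("pics/d3.png",np.hstack(ims)[:600,:800]); print(env.state()["ft_force"])
E
```

```text
scene 0 [[373. 110.]
 [118. 569.]]
scene 5 [[381. 113.]
 [127. 573.]]
side 0 [[ 70. 365.]
 [129.  85.]]
side 5 [[ 62. 364.]
 [122.  85.]]
[ 0.54652463 -0.10549809 -1.14700896]
```

View pics/d3.png

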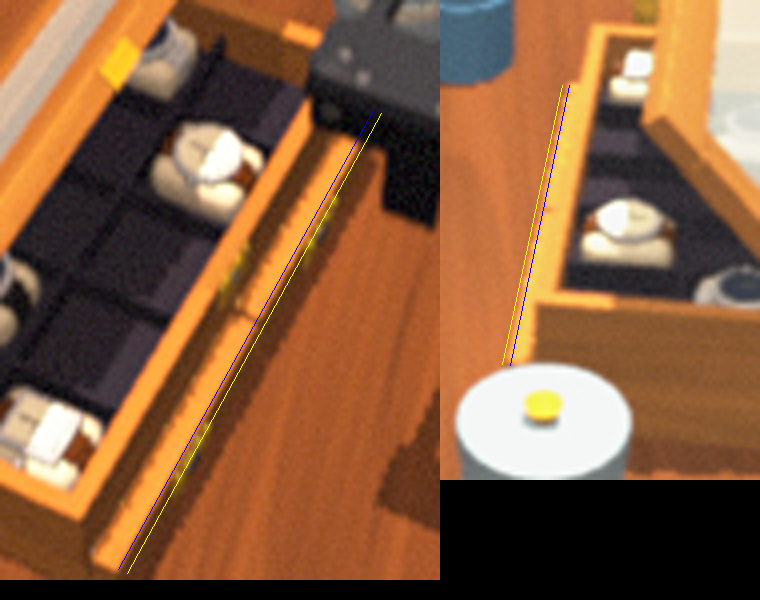

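The yellow line (5 mm open) and blue line (home) bracket both panels. The panels are flush with each other and sit on the home line, within the fit error. The lid clasp hasn't moved. Next is the lid: I'll shut the fingers and go above the front rail, off the clasp.

Request:
{"api": "step_arm", "payload": {"plan": [[[-30,10,0,0,-1],[-60,20,0,0,-1],[-90,30,0,0,-1],[-120,38,0,0,-1],[-150,38,0,0,-1],[-180,38,0,0,-1],[-189,38,0,0,-1],[-189,38,0,0,-1]]]}}

```text
t: 5.88
eef_pos: [659.0, 105.9, 265.7]
tcp_rot: [-3.141, -0.001, 2.963]
ft_force: [-0.2, 0.0, -1.9]
opening: 0.498
grip_force: 0.0
```

Request:
{"api": "step_arm", "payload": {"plan": [[[0,0,10,0,-1],[0,0,20,0,-1],[0,0,28,0,-1],[0,0,34,0,-1],[0,0,37,0,-1],[0,0,40,0,-1],[0,0,40,0,-1]]]}}

```text
t: 6.47
eef_pos: [657.3, 106.6, 227.2]
tcp_rot: [-3.142, -0.0, 2.964]
ft_force: [-0.1, 0.1, 0.3]
opening: 0.024
grip_force: 0.0
```

Request:
{"api": "step_arm", "payload": {"plan": [[[1.2,0,0.8,0,-1],[2.4,0,1.6,0,-1],[3.6,0,2.4,0,-1],[4.8,0,3.2,0,-1],[6,0,4,0,-1],[7.2,0,4.8,0,-1],[8.3,0,5.7,0,-1],[9.3,0,6.5,0,-1]]]}}

```text
t: 7.13
eef_pos: [648.4, 108.1, 221.2]
tcp_rot: [3.141, 0.0, 2.964]
ft_force: [2.2, -0.5, 2.5]
opening: 0.004
grip_force: 1.8
```

Request:
{"api": "step_arm", "payload": {"plan": [[[1.5,0,1.2,0,-1],[3,0,2.5,0,-1],[4.4,0,3.7,0,-1],[5.9,0,5,0,-1],[7.3,0,6.3,0,-1],[8.8,0,7.6,0,-1],[10.2,0,8.8,0,-1],[11.6,0,10.1,0,-1]]]}}

```text
t: 7.8
eef_pos: [636.9, 110.2, 210.9]
tcp_rot: [3.141, 0.0, 2.964]
ft_force: [0.8, 1.0, 4.2]
opening: 0.006
grip_force: 1.8
```

Contact is steady at about 4 N, so I'll keep following the arc.

Request:
{"api": "step_arm", "payload": {"plan": [[[1.4,0,1.3,0,-1],[2.7,0,2.7,0,-1],[4,0,4.1,0,-1],[5.3,0,5.5,0,-1],[6.6,0,6.9,0,-1],[7.9,0,8.3,0,-1],[9.2,0,9.7,0,-1],[10.5,0,11.1,0,-1]]]}}

```text
t: 8.47
eef_pos: [626.5, 112.1, 199.8]
tcp_rot: [3.141, -0.0, 2.964]
ft_force: [1.4, 1.9, 3.0]
opening: 0.007
grip_force: 1.7
```

Request:
{"api": "step_arm", "payload": {"plan": [[[1.2,0,1.5,0,-1],[2.4,0,3,0,-1],[3.5,0,4.5,0,-1],[4.7,0,6,0,-1],[5.8,0,7.5,0,-1],[7,0,9.1,0,-1],[8.1,0,10.6,0,-1],[9.2,0,12.1,0,-1]]]}}

```text
t: 9.13
eef_pos: [617.5, 113.7, 187.7]
tcp_rot: [3.141, -0.0, 2.964]
ft_force: [0.1, 1.9, 3.8]
opening: 0.004
grip_force: 1.7
```

Request:
{"api": "step_arm", "payload": {"plan": [[[1,0,1.6,0,-1],[2.1,0,3.2,0,-1],[3.1,0,4.8,0,-1],[4.2,0,6.5,0,-1],[5.2,0,8.1,0,-1],[6.2,0,9.8,0,-1],[7.1,0,11.4,0,-1],[8.1,0,13,0,-1]]]}}

```text
t: 9.8
eef_pos: [609.5, 115.1, 174.7]
tcp_rot: [3.142, -0.0, 2.964]
ft_force: [-0.2, 1.7, 3.2]
opening: 0.003
grip_force: 1.6
```

Request:
{"api": "step_arm", "payload": {"plan": [[[0.8,0,1.7,0,-1],[1.7,0,3.4,0,-1],[2.5,0,5.1,0,-1],[3.4,0,6.8,0,-1],[4.2,0,8.5,0,-1],[5,0,10.3,0,-1],[5.9,0,12,0,-1],[6.7,0,13.7,0,-1]]]}}

```text
t: 10.47
eef_pos: [603.0, 116.3, 160.9]
tcp_rot: [3.142, 0.0, 2.964]
ft_force: [-0.7, 1.2, 2.9]
opening: 0.003
grip_force: 1.5
```

Request:
{"api": "step_arm", "payload": {"plan": [[[0.7,0,1.8,0,-1],[1.4,0,3.6,0,-1],[2.1,0,5.4,0,-1],[2.8,0,7.2,0,-1],[3.4,0,9,0,-1],[4.1,0,10.8,0,-1],[4.7,0,12.6,0,-1],[5.3,0,14.3,0,-1]]]}}

```text
t: 11.13
eef_pos: [597.7, 117.2, 146.6]
tcp_rot: [3.142, -0.0, 2.964]
ft_force: [-1.4, 1.8, 3.4]
opening: 0.004
grip_force: 1.5
```

Request:
{"api": "step_arm", "payload": {"plan": [[[0.5,0,1.7,0,-1],[1,0,3.4,0,-1],[1.5,0,5.1,0,-1],[2,0,6.8,0,-1],[2.5,0,8.4,0,-1],[2.9,0,9.9,0,-1],[3.2,0,11.3,0,-1],[3.4,0,12.5,0,-1]]]}}

```text
t: 11.8
eef_pos: [594.4, 117.8, 134.2]
tcp_rot: [3.142, -0.0, 2.964]
ft_force: [-1.2, 1.4, 3.1]
opening: 0.005
grip_force: 1.4
```

Request:
{"api": "step_arm", "payload": {"plan": [[[0.3,0,1.1,0,-1],[0.5,0,2.2,0,-1],[0.8,0,3.3,0,-1],[1,0,4.4,0,-1],[1.2,0,5.5,0,-1],[1.4,0,6.6,0,-1],[1.6,0,7.7,0,-1],[1.8,0,8.8,0,-1]]]}}

```text
t: 12.47
eef_pos: [592.7, 118.1, 125.4]
tcp_rot: [3.141, 0.0, 2.964]
ft_force: [-0.7, 1.6, 2.6]
opening: 0.007
grip_force: 1.4
```

Request:
{"api": "step_arm", "payload": {"plan": [[[0.1,0,0.8,0,-1],[0.3,0,1.6,0,-1],[0.4,0,2.4,0,-1],[0.6,0,3.2,0,-1],[0.7,0,4,0,-1],[0.8,0,4.8,0,-1],[0.9,0,5.5,0,-1],[1,0,6.2,0,-1]]]}}

```text
t: 13.13
eef_pos: [591.8, 118.3, 119.3]
tcp_rot: [3.141, 0.0, 2.964]
ft_force: [-0.8, 1.6, 2.8]
opening: 0.003
grip_force: 1.4
```

Request:
{"api": "step_arm", "payload": {"plan": [[[0,0,0.5,0,-1],[0,0,1,0,-1],[0,0,1.5,0,-1],[0,0,2,0,-1],[0,0,2.5,0,-1],[0,0,3,0,-1],[0,0,3.5,0,-1],[0,0,3.5,0,-1]]]}}

```text
t: 13.8
eef_pos: [591.6, 118.3, 116.3]
tcp_rot: [-3.142, -0.0, 2.964]
ft_force: [-4.6, 0.0, 8.1]
opening: 0.006
grip_force: 4.1
```

Contact with the case has started at z = 116.3, as expected. A little more pressure should seat it.

Request:
{"api": "step_arm", "payload": {"plan": [[[0,0,0.5,0,-1],[0,0,1,0,-1],[0,0,1.5,0,-1],[0,0,1.5,0,-1]]]}}

```text
t: 14.13
eef_pos: [591.6, 118.3, 116.2]
tcp_rot: [3.141, 0.001, 2.964]
ft_force: [-8.2, 0.5, 21.4]
opening: 0.001
grip_force: 10.9
```

Request:
{"api": "step_arm", "payload": {"plan": [[[0,0,-5,0,-1],[0,0,-20,0,-1],[0,0,-40,0,-1],[40,0,-60,0,-1],[80,0,-80,0,-1],[120,0,-100,0,-1],[120,0,-100,0,-1],[120,0,-100,0,-1]]]}}

```text
t: 14.8
eef_pos: [472.5, 139.8, 216.0]
tcp_rot: [3.141, 0.003, 2.965]
ft_force: [-0.1, -0.1, 0.3]
opening: 0.004
grip_force: 0.0
```

```bash
python3 - <<'E'
from m import *
q=[645.465,68.554,-.177]
ims=[]
for n,x0,y0,w,h,k in(("scene",160,120,200,220,2.5),("side",230,120,130,180,2.3)):
    im=cv2.resize(env.read_camera(n)[y0:y0+h,x0:x0+w],None,fx=k,fy=k,interpolation=cv2.INTER_CUBIC)
    for z in (116,100):
      p=(proj(n,W(q,[[-80,-160,z],[-80,160,z],[80,160,z],[80,-160,z]]))-[x0,y0]+.5)*k; cv2.polylines(im,[p.round().astype(int)],True,(0,255,0),1)
    p=(proj(n,W(q,[[-96,-157.5,53],[-96,157.5,53]]))-[x0,y0]+.5)*k; cv2.polylines(im,[p.round().astype(int)],True,(255,0,0),1)
    ims.append(cv2.copyMakeBorder(im,0,600-im.shape[0],0,0,0))
cv2.imwrite("pics/e.png",np.hstack(ims)[:600,:800])
E
```

```text
(no output)
```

View pics/e.png

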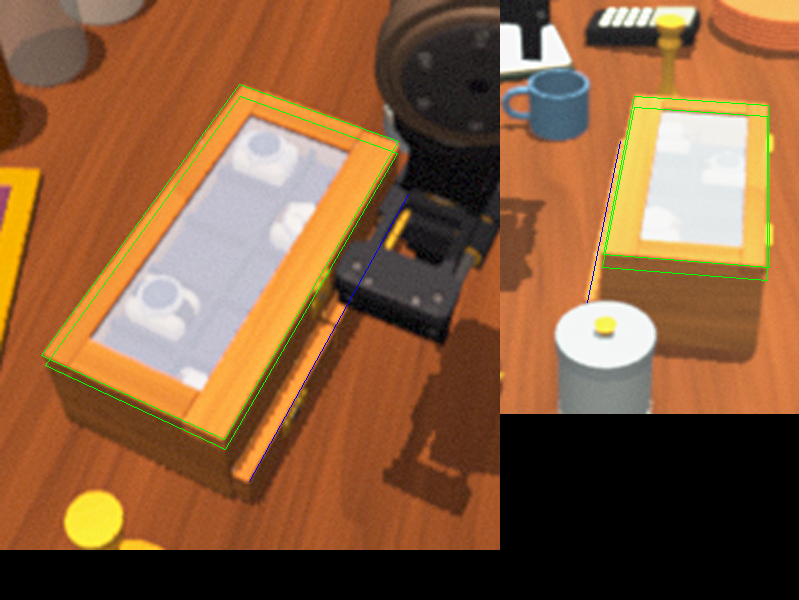

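The lid matches the shut outline, both drawers are on the home line, and the neighbouring items haven't moved.

```bash
python3 -c "
from cell import env
print(env.job_done())"
```

```text
the job is handed in; nothing more can be done
None
```

The case is shut and the job is handed in: both drawers were pushed to their hard stops, and the lid was pushed down slowly by its front rail until flat, in about 15 s of the 58 s allowed.

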